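# Swing the orange pestle down into its mortar

### The job

Take the steel pestle with the orange knob firmly by that knob and lift it level out of its rest, then ease the grip until its head swings down and it hangs below the fingers, and grip it firmly again. Lower it, head down, to the floor of the white mortar with the orange band before letting go, and leave it there, standing or leaning on the rim. Do not disturb the pestle with the blue knob or the beaker.

Things in the scene. Friction and masses are not known exactly. Their poses are not given: they have to be found in the camera images.
- orange_pestle_knob (a point): Centre of the orange ball knob (28 mm across, of soft rubber) of the steel pestle to move. It lies level, its head in a grey rest 40 mm high, shaft and knob sticking out freely, knob centre 42 mm above the bench. x axis: along the pestle from head to knob (up when it hangs).
- orange_pestle_tip (a point): Middle of the flat end face of that pestle's head, 125 mm from the knob centre. Head: cylinder 28 mm thick, 42 mm long; shaft 8 mm thick. About 0.22 kg, mostly in the head. Gripped across the knob from above at 60 N or more it stays level (fingers about 25 mm apart), at 35 N it droops; opened to 26.6 to 27 mm (15 to 8 N) it swings down and hangs nearly plumb; beyond 27.4 mm it drops.
- orange_mortar_floor (a point): Middle of the inner floor of the white ceramic mortar with the orange band round its foot and orange inner floor, 12 mm above the bench; z up. Fixed to the bench; 75 mm high, mouth 88 mm across inside, inner floor about 74 mm across. A like mortar with a blue band stands near it and stays empty.
- blue_pestle_knob (a point): Centre of the blue ball knob of a like pestle in a like rest: a bystander.
- beaker: Empty glass beaker, 68 mm wide, 85 mm high, loose; origin in the middle of its underside: a bystander.
There are look-alikes about, which are no part of the job. Leave any red look-alike of the part that bears orange_pestle_knob alone.

How it is judged (in metres and radians):
On the way, in this order (a step that is already met when the one before it is completed fails the run):
1. the orange pestle is held level by the fingers, clear of its rest (height (world z) of each of orange_pestle_knob, orange_pestle_tip above 0.07 m and angle between orange_pestle_knob's own x axis and vertical above 0.9 rad), for 0.2 s.
2. it hangs head down from the fingers, clear of everything, gripped firmly (angle between orange_pestle_knob's own x axis and vertical below 0.45 rad and height (world z) of orange_pestle_tip above 0.07 m and contact force between the fingers and orange_pestle above 40 N), for 0.2 s.
3. its head is lowered to the floor of the orange-banded mortar while still held (horizontal distance between orange_pestle_tip and orange_mortar_floor below 0.035 m and z of orange_pestle_tip in the frame of orange_mortar_floor below 0.02 m and contact force between the fingers and orange_pestle above 5 N), for 0.1 s.
At the end, for the whole second after the job is handed in: The end face of the orange pestle's head is within 35 mm sideways of the middle of the orange-banded mortar's floor and less than 25 mm above it, the pestle leans less than 54 degrees, and it is at rest (slower than 0.08 m/s) (horizontal distance between orange_pestle_tip and orange_mortar_floor below 0.035 m and z of orange_pestle_tip in the frame of orange_mortar_floor below 0.025 m and angle between orange_pestle_knob's own x axis and vertical below 0.95 rad and linear speed of orange_pestle below 0.08 m/s); the robot touches nothing.
It fails at once if the blue pestle is moved by more than 30 mm (distance of blue_pestle_knob from where it was at the start of the episode above 0.03 m).
It fails at once if the beaker is moved by more than 30 mm (distance of beaker from where it was at the start of the episode above 0.03 m).
It also fails if it takes over 56 s, if anything falls off the work surface, if the arm or the gripper's body presses on something with over 40 N, if the wrist force passes 120 N, or if a joint passes its speed limit or range.

### The arm

A 6-joint arm with a two-finger parallel gripper is mounted at the origin on the work surface. World frame = base frame: x ahead of the robot, y to its left, z up, the work surface at z = 0. Lengths are in mm, angles in rad, forces in N, time in s.
With the tool pointing down it reaches from about 400 to 925 mm from the base axis. Payload 12.5 kg.
Tool frame: the origin (TCP) lies midway between the tips of the shut fingers; the grasp point (between the pads) lies 19 mm behind it; z points along the fingers, y is the line along which they close (so a half turn about z gives the same grasp; the last joint's range is limited). The gripper opens to 95 mm and grips with 3 to 60 N. Pads are 20 mm wide; open, the fingers measure 119 mm over their backs; the gripper's body (75 mm by 180 mm) begins 59 mm behind the grasp point.
Start: joints at [-1.39, 0.491, 1.559, -0, 1.092, -0.106], TCP at [176.825, -599.483, 214.661] pointing down, gripper open.
Joint ranges: [-3.1, 3.1], [-0.84, 2.19], [0.05, 2.79], [-1.13, 4.28], [0.06, 2.93], [-2.69, 2.69]. Speed limits (rad/s): [2.22, 2.22, 2.79, 3.14, 3.14, 3.14].

### API

Orientations are given as [roll, pitch, yaw] about the fixed x, y, z axes, in that order (R = Rz(yaw) Ry(pitch) Rx(roll)).
In Python, from cell import readout, eyes, env gives the robot as it stands.
- The arm moves only by the tool move_arm, never from a script. Its argument "plan" is a list of rows, each a list of 3 entries, a list of its own where there are three numbers: the turn, a rotation vector about the tool's x, y, z in degrees, then the shift along the tool's x, y, z in m, then the gripper command: -1 is shut, 1 is fully open, values between are in proportion. In form: [[[ax, ay, az], [x, y, z], jaw], ...]. A call has 1 to 5 rows; each row is the pose to reach, as a shift and turn from the pose commanded when the call began, along the tool's axes at that moment; what a row does not reach only later rows make up. A row lasts 1/8 s, in which the tool goes at most 62.5 mm and 10.7 degrees, less where a joint would pass 70% of its speed; a pose out of reach is approached as far as the arm can. A call with a gripper value outside its range is refused whole. The fingers move at their own pace and stop on an object; the grip force is fixed at half the most. Time passes only in rows, so rows that repeat a pose let the fingers close. It gives the time, the measured TCP pose, the force, the opening and the grip force at its end, in the units of the state.
- readout.state(): the state, without advancing time (a new reading comes with each control period).
- eyes.read_camera(name): name is "scene" or "top"; returns a dict with "img" (480x640x3 uint8, red, green, blue), "K" (3x3 intrinsics, pixels), "extrinsics" (4x4, takes a point from camera to world coordinates). Camera axes: x right, y up, looking along -z (the intrinsics and any distortion apply to the point x, -y, -z); pixel columns grow to the right and rows downward; lengths in mm; the calibration is good to about 2 mm. A picture is of the moment at which its call begins. There is no depth.
- env.job_done(): hands the job in; it is judged then, once.
Trained networks look in a picture, given as the dict that the camera call returned (one of the last four; its "shot" number tells which), for a name from the list of things; names that differ only in an ending like _2 or _b are one class to them, and where a whole thing is asked for, a point or a joint stands for the part that bears it (a point fixed in the world has none). Each returns a list of dicts, best first, with "score" (0 to 1); they miss things now and then, are a little off and sometimes report something else, mostly with a low value. They report only what shows in the picture. A call takes as long as a camera call. They do not tell look-alikes from the thing itself.
- eyes.cut_out(picture, name): "mask" (480x640 bool, what is visible of it) and "uv" ([column, row] in pixels, amid what is visible of it).
The state is a dict: "t": time; "joints": joint angles; "qvel": joint speeds; "tau": joint torques, N m; "eef_pos": TCP position; "tcp_rot": TCP orientation; "ft_force": force on the tool from outside, world axes, zero at the start; "moment": the same for the moment, N m; "opening": opening from 0.0 (shut) to 1.0 (fully open); "grip_force": force on a finger pad.
Only numpy, scipy, OpenCV 4.12 (cv2) and the standard library are available. Lean on these libraries where they do the work, as an engineer would, in place of code of your own. Each camera call takes 0.05 s, during which the arm holds its last target. There are 200 camera calls.

## Working session

There is one attempt and no reset: what is moved stays moved. The work goes in short steps, Python scripts to look and compute and a tool call to move; the robot and the scene stay as the last step left them, time stands still between calls to the robot, and variables do not carry over. Pictures are saved under pics/ and viewed, at most 10 in all, crops included, and the job is handed in when it is done.

Besides the shell and the picture viewer there is one more tool, called after ">>>" as name([rows], argument=value, ...), one row to a line, values as JSON. move_arm: Moves the arm, as the interface text tells. Its arguments: {"type":"object","properties":{"plan":{"type":"array","items":{"type":"array"}}},"required":["plan"]}

```bash
mkdir -p pics; ls
cat > h.py <<'E'
import numpy as np, cv2
from cell import readout, eyes, env
def ray(p,uv):
    d=np.linalg.inv(p["K"])@np.array([uv[0],uv[1],1.]); d=np.array([d[0],-d[1],-d[2]])
    T=np.array(p["extrinsics"]); return T[:3,3],T[:3,:3]@d
def at(p,uv,z):
    o,d=ray(p,uv); return o+d*(z-o[2])/d[2]
def px(p,X):
    T=np.linalg.inv(np.array(p["extrinsics"])); c=T[:3,:3]@np.array(X)+T[:3,3]
    q=np.array(p["K"])@np.array([c[0],-c[1],-c[2]]); return q[:2]/q[2]
def save(p,n): cv2.imwrite("pics/"+n,cv2.cvtColor(p["img"],cv2.COLOR_RGB2BGR))
E
python3 - <<'E'
from h import *
for c in("scene","top"):
    p=eyes.read_camera(c); save(p,c+"0.png"); print(c,[k for k in p if k!="img"],np.array(p["extrinsics"]).round(2).tolist(),np.array(p["K"]).round(1).tolist())
    for n,z in(("orange_pestle_knob",42),("orange_pestle_tip",42),("orange_mortar_floor",12),("blue_pestle_knob",42),("beaker",40)):
        try: r=eyes.cut_out(p,n)
        except Exception as e: print(n,e); continue
        for k in r: 
            print(n,round(k["score"],2),np.round(k["uv"]),int(k["mask"].sum()),at(p,k["uv"],z).round(),p["img"][k["mask"]].mean(0).round())
print(readout.state())
E
```

```text
pics
scene ['K', 'extrinsics', 'shot'] [[0.07, -0.83, 0.56, 1071.24], [1.0, 0.07, -0.03, -40.58], [-0.01, 0.56, 0.83, 837.85], [0.0, 0.0, 0.0, 1.0]] [[487.8, 0.0, 323.4], [0.0, 487.8, 231.4], [0.0, 0.0, 1.0]]
orange_pestle_knob 0.8 [395. 182.] 506 [421. 150.  42.] [87. 18. 16.]
orange_pestle_knob 0.68 [366. 247.] 541 [577.  69.  42.] [105.  95.  86.]
orange_pestle_knob 0.6 [327. 182.] 508 [411.   7.  42.] [67. 16. 15.]
orange_pestle_tip 0.79 [394. 180.] 487 [416. 148.  42.] [87. 15. 14.]
orange_pestle_tip 0.74 [366. 246.] 521 [575.  70.  42.] [108.  97.  87.]
orange_pestle_tip 0.7 [322. 182.] 448 [410.  -3.  42.] [67. 11. 10.]
orange_mortar_floor 0.71 [151. 236.] 2795 [ 499. -359.   12.] [83. 76. 67.]
blue_pestle_knob 0.64 [502. 262.] 664 [630. 320.  42.] [ 88.  94. 102.]
beaker 0.81 [218. 328.] 1679 [ 722. -208.   40.] [108. 112. 109.]
top ['K', 'extrinsics', 'shot'] [[0.03, 0.99, -0.13, 440.69], [-1.0, 0.03, -0.0, 11.19], [0.0, 0.13, 0.99, 929.16], [0.0, 0.0, 0.0, 1.0]] [[453.1, 0.0, 324.0], [0.0, 453.1, 241.2], [0.0, 0.0, 1.0]]
orange_pestle_knob 0.78 [296. 238.] 657 [560.  70.  4
[... 484 characters left out ...]
[ 741. -206.   40.] [101. 108. 109.]
{'t': 0.6, 'joints': array([-1.38956831e+00,  4.90866474e-01,  1.55893342e+00, -2.39295313e-05,
        1.09170099e+00, -1.05600007e-01]), 'qvel': array([ 0.00075297,  0.00240598, -0.00087201, -0.00093327,  0.00046977,
       -0.00167254]), 'tau': array([-6.11942942e-04, -6.12215996e+01, -2.58359867e+01,  6.92805089e-02,
        4.45494137e-02, -1.37018034e-05]), 'eef_pos': array([ 176.83564602, -599.46087822,  214.67025369]), 'tcp_rot': array([3.14150364e+00, 3.07907152e-05, 2.86839053e-01]), 'ft_force': array([0.29158064, 0.96781468, 0.72146721]), 'moment': array([-0.03785106, -0.04951094, -0.00105675]), 'grip_force': 0.0, 'opening': 1.0021127832027303}
```

View pics/scene0.png

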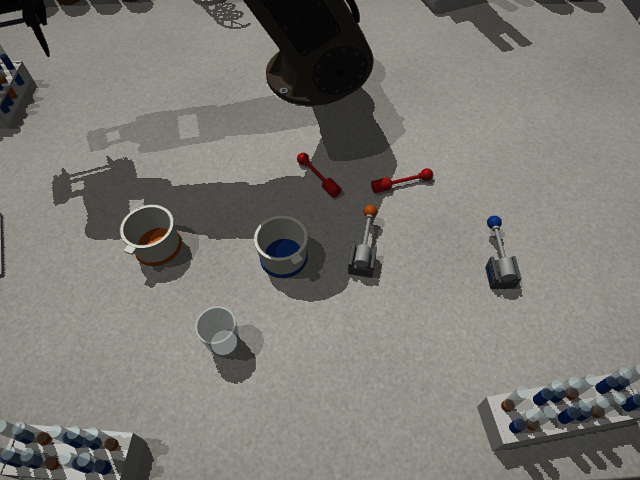

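View pics/top0.png

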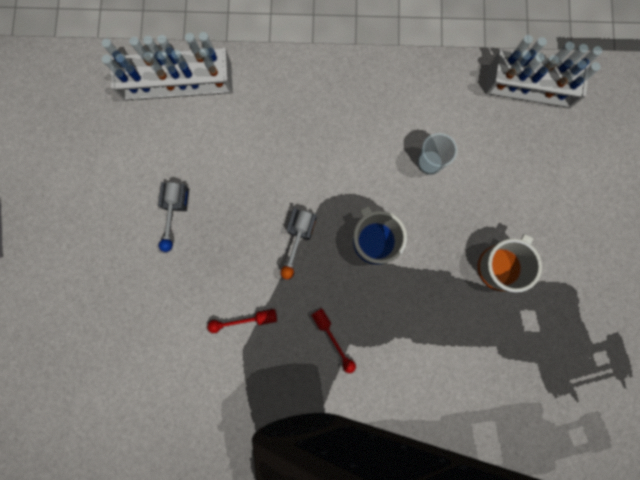

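Run:
```python
from h import *
def blob(p,c,r):
    hsv=cv2.cvtColor(p["img"],cv2.COLOR_RGB2HSV); m=((hsv[...,0]>=7)&(hsv[...,0]<=20)&(hsv[...,1]>170)&(hsv[...,2]>60))
    yy,xx=np.nonzero(m); k=np.hypot(xx-c[0],yy-c[1])<r; return np.array([xx[k],yy[k]]).T
crops=[]; O=[]
for c,kn,head in(("scene",(370,211),(363,252)),("top",(287,272),(301,220))):
    p=eyes.read_camera(c); b=blob(p,kn,14); uv=b.mean(0); print(c,uv,len(b),"knob",at(p,uv,42).round(1),"head",at(p,head,46).round(1)); O.append(ray(p,uv))
    rs=eyes.cut_out(p,"orange_mortar_floor")
    for r in rs: print(r["score"],r["uv"])
    m=(155,238) if c=="scene" else (510,265)
    b=blob(p,m,35); print("mortar orange px",b.mean(0),b.min(0),b.max(0))
    for (x,y) in(kn,m): crops.append(cv2.resize(p["img"][y-40:y+60,x-50:x+50],(390,290) if 0 else (290,290),interpolation=cv2.INTER_CUBIC))
A=[];B=[]
for o,d in O:
    d=d/np.linalg.norm(d);P=np.eye(3)-np.outer(d,d);A.append(P);B.append(P@o)
print("tri",np.linalg.lstsq(np.vstack(A),np.hstack(B),rcond=None)[0].round(1))
im=np.vstack([np.hstack(crops[:2]),np.hstack(crops[2:])]); cv2.imwrite("pics/crop1.png",im[...,::-1])
```

```text
scene [368.2970297  209.31683168] 101 knob [488.6  84.8  42. ] head [591.1  61.6  46. ]
0.81 [151.5, 235.4]
mortar orange px [155.24277457 238.60115607] [135 228] [178 263]
top [286.83606557 272.3852459 ] 122 knob [490.8  85.2  42. ] head [594.8  60.8  46. ]
0.89 [509.1, 268.8]
mortar orange px [502.71376812 264.66847826] [481 250] [516 287]
tri [490.6  84.7  44.7]
```

View pics/crop1.png

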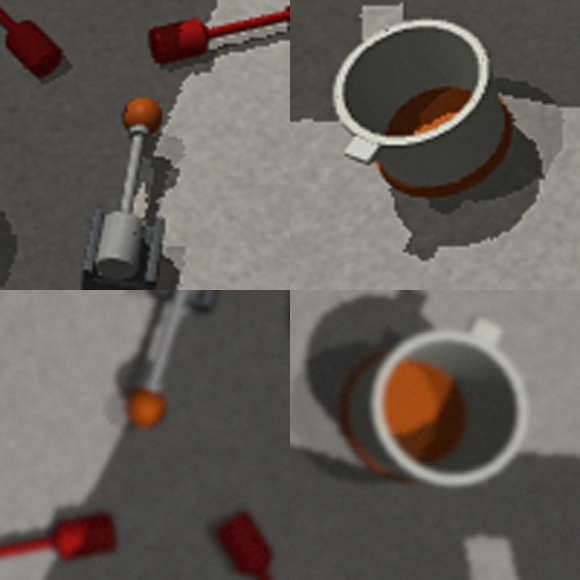

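Look-alikes for the pestle (scene pixels):
- Orange knob on steel: (368,209)
- Blue knob: (494,221)
- Red: (303,158)
- Red: (427,174)

I choose the orange one at (368,209). The crop confirms the orange ball on a steel shaft with its head in the grey rest. The target mortar is the one with the orange foot and floor, at scene (150,236).

>>> move_arm([
  [[0,0,29.6],[0.347,-0.211,0],1],
  [[0,0,29.6],[0.347,-0.211,0],1],
  [[0,0,29.6],[0.347,-0.211,0],1],
  [[0,0,29.6],[0.347,-0.211,0],1],
  [[0,0,29.6],[0.347,-0.211,0],1],
])

```text
t: 1.42
eef_pos: [387.2, -367.7, 214.9]
tcp_rot: [3.141, -0.0, -0.23]
ft_force: [1.0, -0.4, -0.3]
opening: 1.003
grip_force: 0.0
```

```bash
cat >> h.py <<'E'
from scipy.spatial.transform import Rotation as Ro
def go(X,yaw):
    "tool-frame shift (m) and turn about tool z (deg) to TCP X, yaw deg"
    s=readout.state(); R=Ro.from_euler("xyz",s["tcp_rot"]); print("t",s["t"],"tcp",s["eef_pos"].round(1),"rot",s["tcp_rot"].round(3),"op",s["opening"],"grip",s["grip_force"],"F",s["ft_force"].round(1))
    T=Ro.from_euler("xyz",[np.pi,0,np.deg2rad(yaw)])
    print("shift",(R.inv().apply(np.array(X)-s["eef_pos"])/1000).round(4),"turn",np.rad2deg((R.inv()*T).as_rotvec()).round(1))
E
python3 - <<'E'
from h import *
go([490,85,150],-13.1)
O=[]
for c,u in(("scene",(147,226)),("top",(514.8,265))):
    p=eyes.read_camera(c); print(at(p,u,75));
E
```

```text
t 1.425 tcp [ 387.2 -367.7  214.9] rot [ 3.141 -0.    -0.23 ] op 1.003159975198741 grip 0.0 F [ 1.  -0.4 -0.3]
shift [-0.0032 -0.4643  0.0647] turn [ 0.  -0.  -0.1]
[ 518.07830818 -346.06719406   75.        ]
[ 514.70285298 -347.28044525   75.        ]
```

>>> move_arm([
  [[0,0,0],[-0.003,-0.464,0.064],1],
  [[0,0,0],[-0.003,-0.464,0.064],1],
  [[0,0,0],[-0.003,-0.464,0.064],1],
  [[0,0,0],[-0.003,-0.464,0.064],1],
  [[0,0,0],[-0.003,-0.464,0.064],1],
])

```text
t: 2.15
eef_pos: [455.0, -66.1, 171.9]
tcp_rot: [3.141, -0.001, -0.231]
ft_force: [1.2, -0.5, -0.4]
opening: 0.996
grip_force: 0.0
```

Run:
```python
from h import *
go([490,85,150],-13.1)
```

```text
t 2.15 tcp [455.  -66.1 171.9] rot [ 3.141e+00 -1.000e-03 -2.310e-01] op 0.9963765374249062 grip 0.0 F [ 1.2 -0.5 -0.4]
shift [-0.0005 -0.1551  0.0219] turn [ 0.  -0.1 -0.1]
```

>>> move_arm([
  [[0,0,0],[0,-0.155,0.022],1],
  [[0,0,0],[0,-0.155,0.022],1],
  [[0,0,0],[0,-0.155,0.022],1],
  [[0,0,0],[0,-0.155,0.022],1],
])

```text
t: 2.65
eef_pos: [490.2, 84.8, 149.6]
tcp_rot: [3.141, 0.0, -0.227]
ft_force: [-0.6, -1.6, 0.3]
opening: 1.0
grip_force: 0.0
```

Run:
```python
from h import *
go([490,85,24],-13.1)
p=eyes.read_camera("scene"); im=p["img"]; u=px(p,[490,85,42]);print(u)
q=cv2.resize(im[110:290,270:450],(580,580),interpolation=cv2.INTER_CUBIC); cv2.imwrite("pics/c2.png",q[...,::-1])
```

```text
t 2.65 tcp [490.2  84.8 149.6] rot [ 3.141  0.    -0.227] op 0.9997289910373929 grip 0.0 F [-0.6 -1.6  0.3]
shift [-0.0002 -0.0002  0.1256] turn [0.  0.  0.1]
[368.48551655 209.85263328]
```

View pics/c2.png

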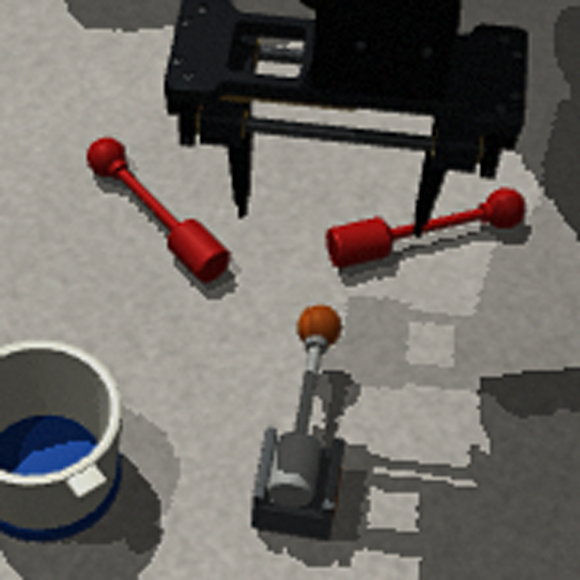

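The pose is above the knob (crop (320,326), midway between the fingers), and both finger paths are clear of the red decoys.

>>> move_arm([
  [[0,0,0],[0,0,0.05],1],
  [[0,0,0],[0,0,0.09],1],
  [[0,0,0],[0,0,0.115],1],
  [[0,0,0],[0,0,0.126],1],
  [[0,0,0],[0,0,0.126],0],
])

```text
t: 3.32
eef_pos: [490.0, 82.7, 23.9]
tcp_rot: [3.141, 0.0, -0.231]
ft_force: [0.1, 0.6, -0.3]
opening: 0.94
grip_force: 0.0
```

>>> move_arm([
  [[0,0,0],[0,0,0],-0.2],
  [[0,0,0],[0,0,0],-0.3],
  [[0,0,0],[0,0,0],-1],
  [[0,0,0],[0,0,0],-1],
  [[0,0,0],[0,0,0],-1],
])

```text
t: 3.95
eef_pos: [490.0, 83.6, 24.0]
tcp_rot: [3.142, -0.0, -0.23]
ft_force: [-0.5, 1.2, -0.5]
opening: 0.425
grip_force: 0.0
```

>>> move_arm([
  [[0,0,0],[0,0,0],-1],
  [[0,0,0],[0,0,0],-1],
  [[0,0,0],[0,0,0],-1],
  [[0,0,0],[0,0,0],-1],
  [[0,0,0],[0,0,0],-1],
])

```text
t: 4.58
eef_pos: [489.9, 83.5, 23.9]
tcp_rot: [3.141, 0.0, -0.23]
ft_force: [0.6, 0.1, 0.1]
opening: 0.277
grip_force: 30.0
```

>>> move_arm([
  [[0,0,0],[0,0,0],-1],
  [[0,0,0],[0,0,0],-1],
  [[0,0,0],[0,0,0],-1],
  [[0,0,0],[0,0,0],-1],
])

```text
t: 5.08
eef_pos: [490.0, 83.5, 23.9]
tcp_rot: [3.141, -0.0, -0.23]
ft_force: [-0.6, 1.5, 0.2]
opening: 0.275
grip_force: 30.0
```

>>> move_arm([
  [[0,0,0],[0,0,-0.01],-1],
  [[0,0,0],[0,0,-0.03],-1],
  [[0,0,0],[0,0,-0.05],-1],
  [[0,0,0],[0,0,-0.07],-1],
  [[0,0,0],[0,0,-0.09],-1],
])

```text
t: 5.7
eef_pos: [489.8, 83.5, 115.1]
tcp_rot: [3.142, -0.0, -0.23]
ft_force: [0.2, -0.4, -2.7]
opening: 0.279
grip_force: 30.0
```

Run:
```python
from h import *
s=readout.state();print(s)
p=eyes.read_camera("scene"); im=p["img"]; print("level tip px",px(p,[612,57,s["eef_pos"][2]+19]),"knob",px(p,[490,85,s["eef_pos"][2]+19]))
q=cv2.resize(im[110:290,270:450],(580,580),interpolation=cv2.INTER_CUBIC); cv2.imwrite("pics/c3.png",q[...,::-1])
```

```text
{'t': 5.7, 'joints': array([ 3.58938469e-02,  4.49550655e-01,  1.97545318e+00, -1.11643863e-04,
        7.16444374e-01,  1.83664360e+00]), 'qvel': array([ 0.00063674, -0.26002123, -0.13652872,  0.00133196,  0.39511145,
       -0.00148405]), 'tau': array([ 5.57330833e-02, -4.97619510e+01, -1.75232595e+01, -1.15596651e-02,
       -7.24976286e-01,  8.35735991e-03]), 'eef_pos': array([489.81010604,  83.51125237, 115.10740751]), 'tcp_rot': array([ 3.14155985e+00, -1.58631579e-04, -2.29869233e-01]), 'ft_force': array([ 0.20593417, -0.42189292, -2.69301824]), 'moment': array([0.02169523, 0.10730263, 0.00139265]), 'grip_force': 29.99946892261505, 'opening': 0.27895132234898273}
level tip px [364.67927649 235.7515233 ] knob [371.73742047 180.49914434]
```

View pics/c3.png

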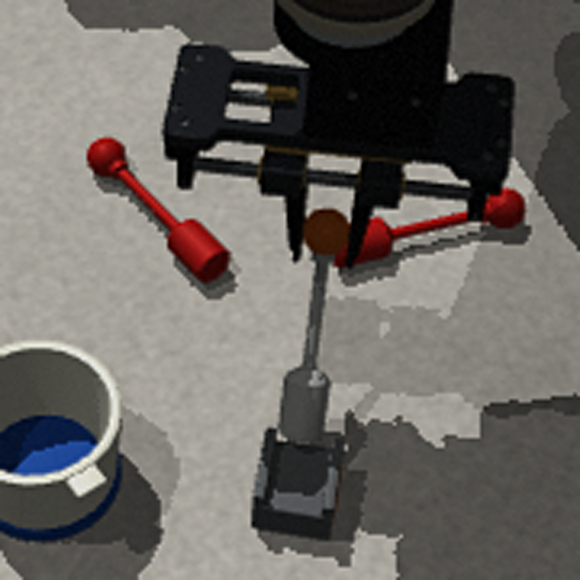

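```bash
cat >> h.py <<'E'
def droop(p,s=None):
    "fit droop (deg) from steel pestle: compare projected axis with dark->steel head cutout"
    s=s or readout.state(); R=Ro.from_euler("xyz",s["tcp_rot"]).as_matrix(); k=s["eef_pos"]-19*R[:,2]
    dr=R[:,0]*1; dr[2]=0; dr/=np.linalg.norm(dr)
    return {a:(px(p,k+125*(np.cos(np.deg2rad(a))*dr-np.sin(np.deg2rad(a))*np.array([0,0,1]))).round(1).tolist(),px(p,k+83*(np.cos(np.deg2rad(a))*dr-np.sin(np.deg2rad(a))*np.array([0,0,1]))).round(1).tolist()) for a in range(-10,91,10)}
E
python3 - <<'E'
from h import *
p=eyes.read_camera("scene")
for a,v in droop(p).items(): print(a,v)
s=readout.state();print(s["eef_pos"],s["moment"],s["ft_force"])
p=eyes.read_camera("top")
for a,v in droop(p).items(): print(a,v)
q=cv2.resize(p["img"][180:300,240:360],(580,580),interpolation=cv2.INTER_CUBIC); cv2.imwrite("pics/c4.png",q[...,::-1])
E
```

```text
-10 ([364.5, 227.7], [366.8, 210.8])
0 ([363.6, 235.7], [366.3, 216.2])
10 ([363.0, 241.6], [365.8, 220.3])
20 ([362.7, 245.3], [365.6, 223.1])
30 ([362.7, 246.9], [365.5, 224.5])
40 ([362.9, 246.4], [365.6, 224.5])
50 ([363.3, 244.0], [365.9, 223.2])
60 ([364.0, 239.9], [366.3, 220.7])
70 ([364.8, 234.2], [366.8, 217.1])
80 ([365.7, 227.3], [367.4, 212.6])
90 ([366.8, 219.3], [368.1, 207.2])
[490.62662916  83.57663883 115.87971041] [0.09099164 0.1338285  0.0082265 ] [ 0.10296326  0.14822744 -1.91030892]
-10 ([301.2, 200.6], [295.2, 223.9])
0 ([302.1, 202.2], [295.9, 224.6])
10 ([302.4, 205.7], [296.2, 226.6])
20 ([302.1, 210.8], [296.1, 229.7])
30 ([301.4, 217.4], [295.7, 233.9])
40 ([300.1, 225.1], [295.0, 239.0])
50 ([298.5, 233.8], [293.9, 244.9])
60 ([296.5, 243.1], [292.6, 251.3])
70 ([294.3, 253.1], [291.0, 258.1])
80 ([291.7, 263.3], [289.2, 265.3])
90 ([289.0, 273.7], [287.3, 272.5])
```

View pics/c4.png

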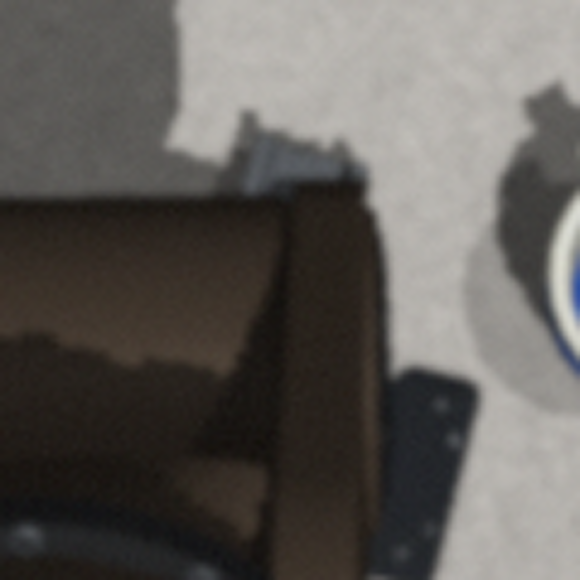

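>>> move_arm([
  [[0,0,0],[0,0,-0.015],-1],
  [[0,0,0],[0,0,-0.035],-1],
  [[0,0,0],[0,0,-0.055],-1],
  [[0,0,0],[0,0,-0.07],-1],
  [[0,0,0],[0,0,-0.08],-1],
])

```text
t: 6.48
eef_pos: [489.9, 83.5, 194.6]
tcp_rot: [3.142, -0.0, -0.23]
ft_force: [0.1, -0.6, -2.8]
opening: 0.283
grip_force: 30.0
```

Run:
```python
from h import *
M=[]
for i in range(8):
    p=eyes.read_camera("scene"); s=readout.state(); M.append(np.r_[s["moment"],s["ft_force"]])
print(np.mean(M,0).round(3),np.std(M,0).round(3),s["eef_pos"],s["t"])
for a,v in droop(p).items(): print(a,v)
q=cv2.resize(p["img"][130:270,300:440],(580,580),interpolation=cv2.INTER_CUBIC); cv2.imwrite("pics/c5.png",q[...,::-1])
```

```text
[ 0.057  0.072 -0.007  0.045  0.202 -2.335] [0.044 0.015 0.024 0.408 0.401 0.853] [489.78821703  83.52175879 193.3880545 ] 6.875
-10 ([367.3, 199.2], [369.8, 182.0])
0 ([366.3, 208.5], [369.1, 188.2])
10 ([365.6, 215.5], [368.6, 193.1])
20 ([365.2, 220.2], [368.3, 196.5])
30 ([365.1, 222.5], [368.2, 198.5])
40 ([365.3, 222.6], [368.2, 198.9])
50 ([365.7, 220.6], [368.5, 197.9])
60 ([366.3, 216.7], [368.8, 195.6])
70 ([367.2, 211.1], [369.4, 192.1])
80 ([368.1, 204.1], [370.0, 187.6])
90 ([369.3, 195.9], [370.8, 182.1])
```

View pics/c5.png

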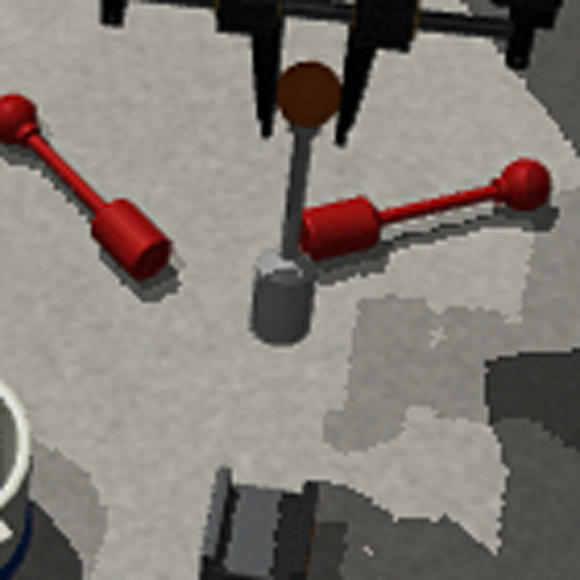

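The grip (30 N per pad) let it droop to about 68° below level; knob at crop (309,95), head end at (282,335). Leveling plan: pivot friction about the closing axis is too weak, but the two pads resist tilt across that axis. So I turn the closing axis radial, raise and reach out, then tip the whole tool outward to make the pestle level.

>>> move_arm([
  [[0,0,-10],[0.03,-0.01,-0.02],-1],
  [[0,0,-20],[0.07,-0.02,-0.04],-1],
  [[0,0,-30],[0.11,-0.03,-0.06],-1],
  [[0,0,-40],[0.15,-0.04,-0.08],-1],
  [[0,0,-50],[0.18,-0.045,-0.1],-1],
])

```text
t: 7.5
eef_pos: [676.8, 86.4, 293.6]
tcp_rot: [-3.141, 0.001, 0.649]
ft_force: [0.3, -0.5, -2.2]
opening: 0.277
grip_force: 30.0
```

Run:
```python
from h import *
go([730,85,310],84)
print(readout.state()["joints"].round(2))
```

```text
t 7.5 tcp [676.8  86.4 293.6] rot [-3.141e+00  1.000e-03  6.490e-01] op 0.27733317684812403 grip 29.998543560504913 F [ 0.3 -0.5 -2.2]
shift [ 0.0415  0.0332 -0.0164] turn [ -0.    0.  -46.8]
[ 0.03  0.52  1.3  -0.    1.33  0.95]
```

>>> move_arm([
  [[0,0,-10],[0.01,0.008,-0.01],-1],
  [[0,0,-20],[0.02,0.016,-0.015],-1],
  [[0,0,-30],[0.03,0.024,-0.02],-1],
  [[0,0,-40],[0.04,0.033,-0.02],-1],
  [[0,0,-50],[0.042,0.033,-0.02],-1],
])

```text
t: 8.12
eef_pos: [729.5, 84.9, 312.5]
tcp_rot: [-3.14, 0.0, 1.521]
ft_force: [-1.6, 0.2, -2.9]
opening: 0.283
grip_force: 30.0
```

Run:
```python
from h import *
go([730,85,310],92)
s=readout.state(); R=Ro.from_euler("xyz",s["tcp_rot"]); 
for sg in(1,-1): print(sg,(R*Ro.from_rotvec([sg*1.1,0,0])).as_matrix()[:,2].round(2))
print(s["joints"].round(2))
```

```text
t 8.125 tcp [729.5  84.9 312.5] rot [-3.14   0.     1.521] op 0.28266042233034017 grip 29.99888151884079 F [-1.6  0.2 -2.9]
shift [0.0001 0.0005 0.0025] turn [-0.1  0.  -4.9]
1 [-0.89  0.04 -0.45]
-1 [ 0.89 -0.04 -0.45]
[ 0.03  0.6   1.11 -0.    1.44  0.08]
```

>>> move_arm([
  [[-8,0,0],[0,0,0],-1],
  [[-17,0,0],[0,0,0],-1],
  [[-26,0,0],[0,0,0],-1],
  [[-35,0,0],[0,0,0],-1],
  [[-44,0,0],[0,0,0],-1],
])

```text
t: 8.75
eef_pos: [728.3, 85.4, 313.8]
tcp_rot: [2.37, -0.001, 1.516]
ft_force: [2.4, -1.7, -2.0]
opening: 0.283
grip_force: 30.0
```

>>> move_arm([
  [[-9,0,0],[0,0,0],-1],
  [[-18,0,0],[0,0,0],-1],
  [[-24,0,0],[0,0,0],-1],
  [[-26,0,0],[0,0,0],-1],
  [[-26,0,0],[0,0,0],-1],
])

```text
t: 9.38
eef_pos: [756.1, 77.4, 401.3]
tcp_rot: [2.071, -0.008, 1.535]
ft_force: [0.1, -0.6, -2.1]
opening: 0.278
grip_force: 30.0
```

Run:
```python
from h import *
s=readout.state(); R=Ro.from_euler("xyz",s["tcp_rot"]).as_matrix(); print(s["t"],s["joints"].round(2),s["eef_pos"],R[:,2].round(2),s["opening"])
M=[]
for i in range(3):
  p=eyes.read_camera("scene"); s=readout.state(); M.append(np.r_[s["moment"],s["ft_force"]])
print(np.mean(M,0).round(2))
k=s["eef_pos"]-19*R[:,2]; u=px(p,k);print("knob",u)
for a in(0,10,20,30,40,60): d=np.array([0.0,0,0])+R[:,2]*np.cos(np.deg2rad(a))+R[:,0]*-np.sin(np.deg2rad(a)); print(a,px(p,k+125*d),px(p,k+125*(R[:,2]*np.cos(np.deg2rad(a))+R[:,0]*np.sin(np.deg2rad(a)))))
print("plumb",px(p,k-[0,0,125]))
x,y=np.clip(u.astype(int),90,[550,390]); print(x,y)
q=cv2.resize(p["img"][y-90:y+90,x-90:x+90],(580,580),interpolation=cv2.INTER_CUBIC); cv2.imwrite("pics/c6.png",q[...,::-1])
```

```text
9.375 [ 0.04  0.3   1.74 -1.13  0.07  1.17] [756.05028937  77.38084758 401.26610927] [ 0.88 -0.03 -0.48] 0.27839459437860864
[-0.03  0.91  0.01 -0.33  0.03 -1.85]
knob [411.7905974  192.89018605]
0 [418.50854279 306.01154189] [418.50854279 306.01154189]
10 [398.54959356 305.09456759] [438.25051882 303.41745093]
20 [379.01947473 300.69745364] [457.13795568 297.40180185]
30 [360.5476085  292.97022185] [474.56567233 288.17042429]
40 [343.72336556 282.17530316] [489.98317548 276.03623494]
60 [317.04996019 252.92095687] [512.97069979 244.76109807]
plumb [398.64509344 251.70749563]
411 192
```

View pics/c6.png

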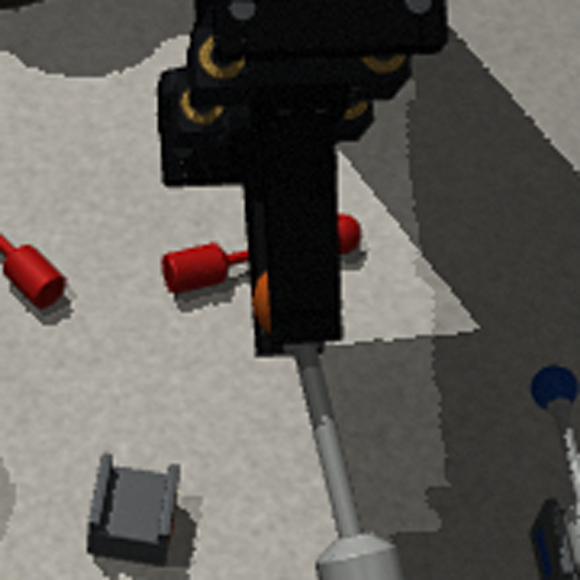

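The pestle now sticks outward with the tool, head at crop (360,560), about 62° from plumb and well above 70 mm, so it counts as level. I hold it briefly, then tip back.

>>> move_arm([
  [[0,0,0],[0,0,0],-1],
  [[0,0,0],[0,0,0],-1],
  [[0,0,0],[0,0,0],-1],
])

```text
t: 9.9
eef_pos: [755.9, 77.5, 400.3]
tcp_rot: [2.072, -0.009, 1.535]
ft_force: [0.6, -0.5, -3.1]
opening: 0.279
grip_force: 30.0
```

Run:
```python
from h import *
go([730,85,330],90)
print(readout.state()["joints"].round(2))
```

```text
t 9.9 tcp [755.9  77.5 400.3] rot [ 2.072 -0.009  1.535] op 0.2794491422586837 grip 29.999761283397675 F [ 0.6 -0.5 -3.1]
shift [ 0.006  -0.0743  0.0109] turn [61.3  0.7 -2.1]
[ 0.04  0.3   1.74 -1.13  0.07  1.17]
```

>>> move_arm([
  [[6,0,0],[0,0,0],-1],
  [[15,0,0],[0,0,0],-1],
  [[24,0,0],[0,0,0],-1],
  [[33,0,0],[0,0,0],-1],
  [[42,0.5,-1],[0,0,0],-1],
])

```text
t: 10.52
eef_pos: [755.3, 78.8, 401.8]
tcp_rot: [2.646, 0.003, 1.536]
ft_force: [0.4, -0.7, -3.1]
opening: 0.279
grip_force: 30.0
```

Run:
```python
from h import *
go([740,85,360],90)
print(readout.state()["joints"].round(2))
```

```text
t 10.525 tcp [755.3  78.8 401.8] rot [2.646 0.003 1.536] op 0.27895182229648496 grip 29.999009370803833 F [ 0.4 -0.7 -3.1]
shift [ 0.0058 -0.0335  0.0294] turn [28.4  0.6 -1.9]
[ 0.03  0.4   1.31 -0.04  0.94  0.08]
```

>>> move_arm([
  [[8,0,0],[0,-0.01,0.01],-1],
  [[17,0,0],[0.003,-0.02,0.02],-1],
  [[24,0,-1],[0.006,-0.033,0.029],-1],
  [[28.4,0.5,-2],[0.006,-0.033,0.029],-1],
  [[28.4,0.5,-2],[0.006,-0.033,0.029],-1],
])

```text
t: 11.15
eef_pos: [742.1, 83.6, 358.1]
tcp_rot: [3.138, 0.005, 1.568]
ft_force: [0.4, 0.1, -3.2]
opening: 0.278
grip_force: 30.0
```

Run:
```python
from h import *
go([740,85,360],90)
p=eyes.read_camera("scene"); s=readout.state(); print(s["joints"].round(2))
R=Ro.from_euler("xyz",s["tcp_rot"]).as_matrix(); k=s["eef_pos"]-19*R[:,2]; u=px(p,k);print("knob",u)
for a in range(-40,41,10):
    d=R[:,2]*np.cos(np.deg2rad(a))+R[:,0]*np.sin(np.deg2rad(a)); print(a,px(p,k+83*d).round(),px(p,k+125*d).round())
x,y=np.clip(u.astype(int),90,[550,390]); print(x,y)
q=cv2.resize(p["img"][y-60:y+120,x-90:x+90],(580,580),interpolation=cv2.INTER_CUBIC); cv2.imwrite("pics/c7.png",q[...,::-1])
```

```text
t 11.15 tcp [742.1  83.6 358.1] rot [3.138 0.005 1.568] op 0.278302122055258 grip 29.999481439590454 F [ 0.4  0.1 -3.2]
shift [ 0.0014 -0.0021 -0.0019] turn [ 0.2  0.3 -0.1]
[ 0.03  0.6   0.99 -0.01  1.55  0.03]
knob [413.27498182 211.42416974]
-40 [364. 244.] [343. 258.]
-30 [373. 247.] [356. 262.]
-20 [383. 249.] [370. 265.]
-10 [393. 250.] [385. 266.]
0 [404. 249.] [400. 266.]
10 [415. 248.] [416. 264.]
20 [426. 246.] [432. 261.]
30 [437. 243.] [447. 256.]
40 [447. 239.] [462. 251.]
413 211
```

View pics/c7.png

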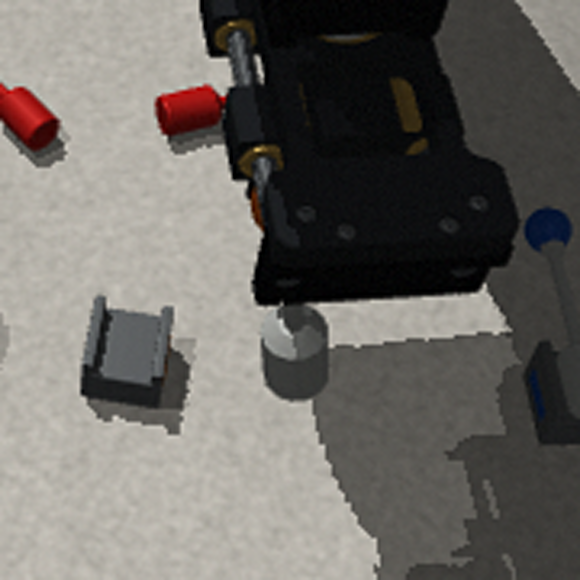

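Back upright, the pestle hangs about 10° off plumb with the firm grip held; head at crop (296,360). Next I carry it to the orange mortar.

>>> move_arm([
  [[0,0,0],[-0.015,-0.008,0.005],-1],
  [[0,0,0],[-0.045,-0.024,0.01],-1],
  [[0,0,0],[-0.085,-0.044,0.02],-1],
  [[0,0,0],[-0.125,-0.064,0.03],-1],
  [[0,0,0],[-0.165,-0.084,0.04],-1],
])

```text
t: 11.82
eef_pos: [655.9, -82.2, 320.5]
tcp_rot: [3.134, 0.006, 1.568]
ft_force: [0.4, 0.0, -1.7]
opening: 0.28
grip_force: 30.0
```

>>> move_arm([
  [[0,0,0],[-0.04,-0.02,0.01],-1],
  [[0,0,0],[-0.08,-0.04,0.02],-1],
  [[0,0,0],[-0.12,-0.06,0.03],-1],
  [[0,0,0],[-0.16,-0.08,0.04],-1],
  [[0,0,0],[-0.2,-0.1,0.05],-1],
])

```text
t: 12.45
eef_pos: [555.8, -282.3, 271.0]
tcp_rot: [3.134, 0.007, 1.568]
ft_force: [0.6, -0.0, -1.7]
opening: 0.275
grip_force: 30.0
```

>>> move_arm([
  [[0,0,0],[-0.035,-0.018,0],-1],
  [[0,0,0],[-0.06,-0.03,0],-1],
  [[0,0,0],[-0.08,-0.04,0],-1],
  [[0,0,0],[-0.086,-0.042,0],-1],
  [[0,0,0],[-0.086,-0.042,0],-1],
])

```text
t: 13.08
eef_pos: [514.7, -366.9, 270.7]
tcp_rot: [3.136, 0.005, 1.568]
ft_force: [-0.2, 0.3, -2.2]
opening: 0.282
grip_force: 30.0
```

Run:
```python
from h import *
go([516,-369,265],90)
ims=[]
for c in("scene","top"):
    p=eyes.read_camera(c); s=readout.state()
    R=Ro.from_euler("xyz",s["tcp_rot"]).as_matrix(); k=s["eef_pos"]-19*R[:,2]; u=px(p,k); print(c,s["joints"].round(2),"knob",u.round())
    for a in range(-30,31,10):
        d=R[:,2]*np.cos(np.deg2rad(a))+R[:,0]*np.sin(np.deg2rad(a)); print(a,px(p,k+83*d).round(),px(p,k+125*d).round())
    for r in eyes.cut_out(p,"orange_pestle_tip"): print(r["score"],r["uv"],r["mask"].sum())
    x,y=np.clip(u.astype(int),[60,60],[580,380]); print(x,y,"origin",x-60,y-50)
    ims.append(cv2.resize(p["img"][y-50:y+70,x-60:x+60],(400,400),interpolation=cv2.INTER_CUBIC))
cv2.imwrite("pics/c8.png",np.hstack(ims)[...,::-1])
```

```text
t 13.075 tcp [ 514.7 -366.9  270.7] rot [3.136 0.005 1.568] op 0.28158784851538693 grip 29.99959498643875 F [-0.2  0.3 -2.2]
shift [-0.0021  0.0012  0.0057] turn [ 0.3  0.3 -0.1]
scene [-0.72  0.45  1.47 -0.    1.21 -0.72] knob [ 91. 146.]
-30 [ 83. 178.] [ 79. 193.]
-20 [ 92. 180.] [ 93. 195.]
-10 [102. 181.] [106. 197.]
0 [111. 181.] [119. 197.]
10 [119. 180.] [131. 195.]
20 [127. 178.] [143. 192.]
30 [133. 175.] [152. 188.]
0.97 [322.4, 178.2] 446
0.95 [395.4, 178.8] 480
0.91 [119.8, 183.3] 598
90 146 origin 30 96
top [-0.72  0.45  1.47 -0.    1.21 -0.72] knob [591. 254.]
-30 [591. 259.] [591. 261.]
-20 [581. 259.] [576. 261.]
-10 [571. 259.] [562. 261.]
0 [561. 259.] [548. 261.]
10 [553. 258.] [536. 260.]
20 [545. 258.] [525. 260.]
30 [538. 257.] [516. 259.]
0.93 [252.3, 319.7] 703
0.88 [558.7, 256.8] 846
0.66 [328.5, 336.9] 618
580 253 origin 520 203
```

View pics/c8.png

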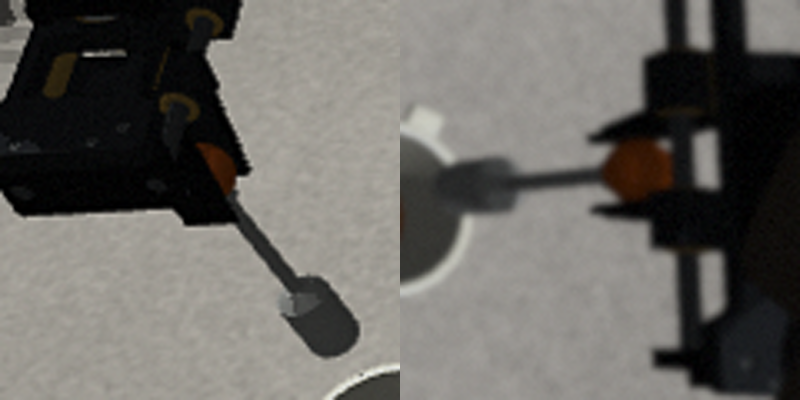

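The pestle hangs about 10° off plumb and its head end (scene (129,196), top (534,258)) lies over the mortar centre. I now lower it.

>>> move_arm([
  [[0,0,0],[-0.001,0.001,0.03],-1],
  [[0,0,0],[-0.002,0.001,0.06],-1],
  [[0,0,0],[-0.002,0.001,0.09],-1],
  [[0,0,0],[-0.002,0.001,0.115],-1],
  [[0,0,0],[-0.002,0.001,0.13],-1],
])

```text
t: 13.9
eef_pos: [516.3, -369.1, 139.4]
tcp_rot: [3.138, 0.004, 1.569]
ft_force: [-0.4, -0.7, -2.1]
opening: 0.282
grip_force: 30.0
```

>>> move_arm([
  [[0,0,0],[0,0,0.008],-1],
  [[0,0,0],[0,0,0.013],-1],
  [[0,0,0],[0,0,0.016],-1],
  [[0,0,0],[0,0,0.018],-1],
  [[0,0,0],[0,0,0.018],-1],
])

```text
t: 14.52
eef_pos: [516.3, -369.9, 122.8]
tcp_rot: [3.137, 0.005, 1.568]
ft_force: [-0.5, 0.3, -1.2]
opening: 0.282
grip_force: 30.0
```

Still no firm contact, so I creep down further until the force shows the floor.

>>> move_arm([
  [[0,0,0],[0,0,0.001],-1],
  [[0,0,0],[0,0,0.002],-1],
  [[0,0,0],[0,0,0.003],-1],
  [[0,0,0],[0,0,0.004],-1],
  [[0,0,0],[0,0,0.004],-1],
])

```text
t: 15.15
eef_pos: [516.9, -370.7, 120.2]
tcp_rot: [3.135, 0.007, 1.569]
ft_force: [-0.7, -0.8, 10.5]
opening: 0.279
grip_force: 30.0
```

The head is on the floor (10 N push). I swing the knob over the head so it can stand, then release.

>>> move_arm([
  [[0,0,0],[0.005,0,-0.001],-1],
  [[0,0,0],[0.01,0,-0.001],-1],
  [[0,0,0],[0.015,0,0],-1],
  [[0,0,0],[0.02,0,0.001],-1],
  [[0,0,0],[0.02,0,0.001],-1],
])

```text
t: 15.78
eef_pos: [517.7, -350.6, 119.8]
tcp_rot: [3.133, 0.008, 1.569]
ft_force: [0.1, 0.1, 15.1]
opening: 0.276
grip_force: 30.0
```

>>> move_arm([
  [[0,0,0],[0,0,0],-0.4],
  [[0,0,0],[0,0,0],-0.35],
  [[0,0,0],[0,0,0],-0.2],
  [[0,0,0],[0,0,0],0.2],
  [[0,0,0],[0,0,0],0.6],
])

```text
t: 16.4
eef_pos: [516.3, -349.8, 117.4]
tcp_rot: [3.137, 0.005, 1.568]
ft_force: [-0.5, -0.3, 0.7]
opening: 0.558
grip_force: 0.0
```

>>> move_arm([
  [[0,0,0],[0,0,0],1],
  [[0,0,0],[0,0,0],1],
  [[0,0,0],[0,0,-0.01],1],
  [[0,0,0],[0,0,-0.03],1],
  [[0,0,0],[0,0,-0.06],1],
])

```text
t: 17.02
eef_pos: [515.9, -349.4, 178.3]
tcp_rot: [3.138, 0.004, 1.568]
ft_force: [0.5, -0.2, -0.0]
opening: 0.996
grip_force: 0.0
```

>>> move_arm([
  [[0,0,0],[0,0,-0.04],1],
  [[0,0,0],[0,0,-0.08],1],
  [[0,0,0],[0,0,-0.12],1],
  [[0,0,0],[0,0,-0.15],1],
  [[0,0,0],[0,0,-0.15],1],
])

```text
t: 17.65
eef_pos: [515.7, -349.1, 330.5]
tcp_rot: [3.133, 0.008, 1.569]
ft_force: [0.0, -0.1, 0.4]
opening: 0.999
grip_force: 0.0
```

Run:
```python
from h import *
go([516,-347,300],90)
for c in("scene","top"):
    p=eyes.read_camera(c)
    hsv=cv2.cvtColor(p["img"],cv2.COLOR_RGB2HSV); m=((hsv[...,0]>=5)&(hsv[...,0]<=20)&(hsv[...,1]>150)&(hsv[...,2]>40)).astype(np.uint8)
    n,l,st,ce=cv2.connectedComponentsWithStats(m)
    u=px(p,[516,-347,137]); print(c,"expected knob",u.round(),[(st[i].tolist(),at(p,ce[i],137).round()) for i in range(1,n) if np.hypot(*(ce[i]-u))<60 and st[i][4]>15])
    print("beaker",[ (r["score"],r["uv"]) for r in eyes.cut_out(p,"beaker")])
    if c=="scene": im=p["img"][120:300,60:240]
cv2.imwrite("pics/c9.png",cv2.resize(im,(580,580))[...,::-1])
```

```text
t 17.65 tcp [ 515.7 -349.1  330.5] rot [3.133 0.008 1.569] op 0.9987632379987272 grip 0.0 F [ 0.  -0.1  0.4]
shift [0.0023 0.     0.0305] turn [ 0.5  0.5 -0.1]
scene expected knob [136. 206.] [([126, 200, 16, 15, 193], array([ 519., -351.,  137.])), ([154, 228, 13, 11, 85], array([ 577., -296.,  137.])), ([135, 232, 47, 34, 206], array([ 629., -287.,  137.])), ([138, 237, 8, 8, 31], array([ 594., -327.,  137.]))]
beaker [(0.84, [218.5, 331.2])]
top expected knob [529. 262.] [([478, 251, 18, 38, 66], array([ 496., -265.,  137.])), ([493, 250, 27, 35, 436], array([ 505., -303.,  137.])), ([524, 253, 16, 16, 184], array([ 518., -350.,  137.]))]
beaker [(0.94, [434.2, 151.4])]
```

```bash
python3 -c "
from cell import env
print(env.job_done())"
```

```text
the job is handed in; nothing more can be done
None
```

I handed the job in with the orange-knob pestle standing upright, head down, on the floor of the orange-banded mortar; no verdict came back. I departed from the instructions: at the fixed 30 N grip the pestle drooped as it left its rest, so I got it level (about 62° from plumb) by tilting the gripper in mid-air, and it swung down without my easing the grip. The beaker stayed put, the last pictures put the knob plumb over the mortar, and I worked well clear of the blue-knob pestle but did not re-measure it at the end.

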